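# Pack a microscope's lens set into its tray

## Robot

A 7-joint arm with a two-finger parallel gripper is mounted at the origin on the work surface. World frame = base frame: x ahead of the robot, y to its left, z up, the work surface at z = 0. Lengths are in m, angles in rad, forces in N, time in s.
With the tool pointing down it reaches from about 0.4 to 0.85 m from the base axis. Payload 4.5 kg.
Tool frame: the origin (TCP) lies at the very end of the fingers, on their centre line; the grasp point (between the pads) lies 19 mm behind it (r.grip_point_offset is the distance from the TCP to the grasp point, in m); y points along the fingers, x is the direction in which the jaws open and shut, and the axes are right-handed (so a half turn about y gives the same grasp; the last joint's range is limited). The gripper opens to 88 mm and grips with 3 to 60 N. Pads are 18 mm wide; open, the fingers measure 123 mm over their backs; the gripper's body (75 mm by 187 mm) begins 45 mm behind the grasp point.
Start: joints at [-1.137, 0.689, -0.195, 1.565, 0.157, 0.902, -0.215], TCP at [0.243, 0.576, 0.239] pointing down, gripper open.
Joint ranges: [-3.01, 3.01], [-0.46, 2.08], [-1.47, 1.51], [0.13, 2.56], [-1, 4.14], [0.04, 2.09], [-2.66, 2.66]. Speed limits (rad/s): [2.57, 2.57, 3.14, 3.14, 3.14, 3.14, 3.14].

## Interface

Orientations are given as a unit quaternion [x, y, z, w].
In Python, from plant import get_state, snapshot, camera_params, job, r gives the robot as it stands.
- The arm moves only by the tool carry_out, never from a script. Its arguments are lists of equal length, an entry for each row: "offset": the shift along the world's x, y, z in m, a list of three; "twist": the turn about the world's z in degrees. In form: {"offset": [[tx, ty, tz], ...], "twist": [twist, ...]}. A call has 1 to 8 rows; each row shifts and turns the commanded pose from where the row before left it; what a row does not reach is not made up. A row lasts 1/8 s, in which the tool goes at most 62.5 mm and 10.7 degrees, less where a joint would pass 70% of its speed; a pose out of reach is approached as far as the arm can. A call with a gripper value outside its range is refused whole. "grip" is the finger opening in m, from 0 to 0.0881, set as the call begins (left out, the last holds). The fingers move at their own pace and stop on an object; "newtons" is the grip in N (left out, the last holds). Time passes only in rows, so rows that do not move let the fingers close. It gives the time, the measured TCP pose, the force and the opening at its end, in the units of the state.
- get_state(): the state, without advancing time (a new reading comes with each control period).
- snapshot(name): name is "side" or "top" or "wrist"; returns the picture (384x512x3 uint8, red, green, blue); there is no depth.
- camera_params(name): a dict with "camera_matrix" (3x3 intrinsics, pixels), "eye" and "orientation" of the camera in the world. Camera axes: x right, y up, looking along -z (the intrinsics and any distortion apply to the point x, -y, -z); pixel columns grow to the right and rows downward; lengths in m; the calibration is good to about 2 mm. A picture is of the moment at which its call begins: read the wrist's pose just before it. camera_params takes no time and is no camera call; for the wrist camera it gives the pose at the moment of the call.
- job.finish_job(): hands the job in, once; it reports no verdict.
The state is a dict: "clock": time; "q": joint angles; "qd": joint speeds; "joint_torque": joint torques, N m; "tool_pos": TCP position; "eef_rot": TCP orientation; "contact_force": force on the tool from outside, world axes, zero at the start; "moment": the same for the moment, N m; "opening": opening from 0.0 (shut) to 1.0 (fully open).
Only numpy, scipy, OpenCV 4.12 (cv2) and the standard library are available. Lean on these libraries where they do the work, as an engineer would, in place of code of your own. Each camera call takes 0.05 s, during which the arm holds its last target. There are 200 camera calls.

## Task

Pack this microscope's lens set away in the blue lens tray, every piece standing upright as it stands now: the slim eyepiece in the wide compartment, and the three objectives one to each narrow compartment in order of length, the shortest next to the eyepiece and the longest at the far end. Set the pieces down gently, do not drop them. The larger stereo eyepiece, the plain adapter tube, the balance weight, the petri dish and the cover-slip box are not part of the set: leave them where they are.

Things in the scene. Friction and masses are not known exactly. Their poses are not given: they have to be found in the camera images.
- tray: Blue plastic lens tray, fixed, any yaw: 233 (x) x 94 (y) x 25 mm, walls and floor 3 mm, grey inner floors. Cross walls make one row of four compartments, each 88 mm inside along y: at the -x end a wide one (68 mm, centred at x = -79.5 mm), then three narrow ones (50 mm, centred at x = -17.5, +35.5, +88.5 mm), all at y = 0. Origin: centre of its underside, on the table; z up.
- obj_short_center (a point): The shortest objective lens: stands on its thread (25 mm across, 5 mm high), lens up. The steel barrel above it is 30 mm across up to 29 mm above the table, with a black knurled ring low down; the last 5 mm above it are a blunt, slightly narrower end (25 mm) with a large lens. Total height 34 mm, 90 g. Point: its centre, half-way up; z along its axis, up.
- obj_mid_center (a point): The middle objective lens: stands on its thread (25 mm across, 5 mm high), lens up. The steel barrel above it is 30 mm across up to 34 mm above the table, with a black knurled ring low down; above it the barrel steps in to a nose 19 mm across with a flat top. Total height 47 mm, 120 g. Point: its centre, half-way up; z along its axis, up.
- obj_long_center (a point): The longest objective lens: stands on its thread (25 mm across, 5 mm high), lens up. The steel barrel above it is 30 mm across up to 38 mm above the table, with a black knurled ring low down; above it is a nose 21 mm across that ends in a cone with a 9 mm tip. Total height 60 mm, 150 g. Point: its centre, half-way up; z along its axis, up.
- eyepiece_center (a point): The microscope's slim eyepiece, standing on its bright barrel (30 mm across, 30 mm high), with a black head 38 mm across and 22 mm high on top and a lens in the flat top. Total height 52 mm, 90 g. Point: its centre, half-way up; z along its axis, up.
- stereo_eyepiece_center (a point): Look-alike, to be left: a larger eyepiece from the stereo microscope; barrel 30 mm across and 24 mm high, black head 50 mm across with a tapered rubber eyecup, total height 60 mm. Point: its centre, half-way up; z along its axis, up.
- adapter_tube_center (a point): Look-alike, to be left: a plain aluminium adapter tube without steps, 32 mm across with an open 24 mm bore, 44 mm high, standing. Point: its centre, half-way up; z along its axis, up.
- weight_center (a point): Look-alike, to be left: a steel balance weight, cylinder 30 mm across and 30 mm high with a neck and a 20 mm round knob on top, total height 46 mm. Point: its centre, half-way up; z along its axis, up.
- petri_center (a point): A clear petri dish with its lid on, 60 mm across, 15 mm high, to be left. Its point is its centre.
- coverslip_box_center (a point): A small square white cover-slip box, 44 x 44 mm, 18 mm high, to be left. Its point is its centre.

How it is judged:
By the outcome, as a careful person would: the job done as asked, in the order asked, and still so for the second after the job is handed in, with the robot touching nothing.
It also fails if it takes over 106 s, if anything falls off the work surface, if the arm or the gripper's body presses on something with over 40 N, if the wrist force passes 120 N, or if a joint passes its speed limit or range.

## Working session

There is one attempt and no reset: what is moved stays moved. The work goes in short steps, Python scripts to look and compute and a tool call to move; the robot and the scene stay as the last step left them, time stands still between calls to the robot, and variables do not carry over. Pictures are saved under pics/ and viewed, about 12 in all and at most 16, crops included, and the job is handed in when it is done.

Besides the shell and the picture viewer there is one more tool, called after "Request:" as name([rows], argument=value, ...), one row to a line, values as JSON. carry_out: Moves the arm, as the interface text tells. Its arguments: {"type":"object","properties":{"offset":{"type":"array"},"twist":{"type":"array"},"grip":{"type":"number"},"newtons":{"type":"number"}},"required":["offset","twist"]}

```bash
ls; mkdir -p pics; python3 - <<'E'
from plant import *
import cv2
s=get_state(); print(s['clock'],s['tool_pos'],s['eef_rot'],s['opening'])
for n in ['top','side']:
    im=snapshot(n); cv2.imwrite(f'pics/{n}0.png',im[:,:,::-1]); 
for n in ['top','side','wrist']: print(n,camera_params(n))
t=cv2.imread('pics/top0.png'); cv2.imwrite('pics/top0b.png',cv2.resize(t,(800,600),interpolation=cv2.INTER_CUBIC))
E
```

```text
pics
0.0 [0.24308037 0.57512197 0.23789195] [ 0.58971078  0.39026583 -0.3913082  -0.58890718] 1.002343925619967
top {'camera_matrix': array([[360.42418729,   0.        , 262.59243225],
       [  0.        , 360.42418729, 190.27362378],
       [  0.        ,   0.        ,   1.        ]]), 'eye': array([ 3.95285024e-01, -1.54183323e-04,  1.05942965e+00]), 'orientation': array([-0.04287326,  0.04759753,  0.71308198, -0.69814787])}
side {'camera_matrix': array([[480.58828293,   0.        , 249.90569478],
       [  0.        , 480.58828293, 186.47991619],
       [  0.        ,   0.        ,   1.        ]]), 'eye': array([0.38527912, 0.8268009 , 0.62937087]), 'orientation': array([-0.02656006,  0.45966328,  0.88496453, -0.0695846 ])}
wrist {'camera_matrix': array([[287.83782744,   0.        , 254.57901101],
       [  0.        , 287.83782744, 188.5832091 ],
       [  0.        ,   0.        ,   1.        ]]), 'eye': array([0.16859021, 0.60725145, 0.38380973]), 'orientation': array([-0.13345053, -0.0873657 ,  0.54581239,  0.82258557])}
```

View pics/top0b.png

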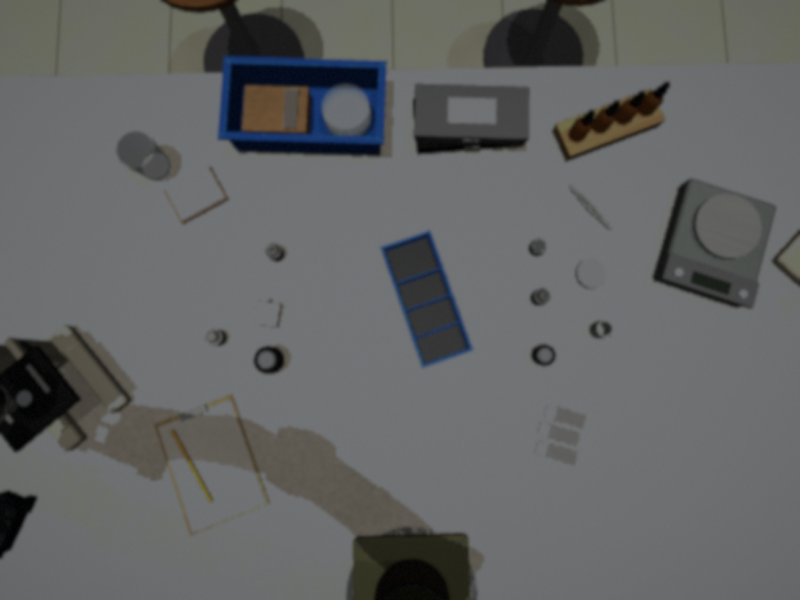

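View pics/side0.png

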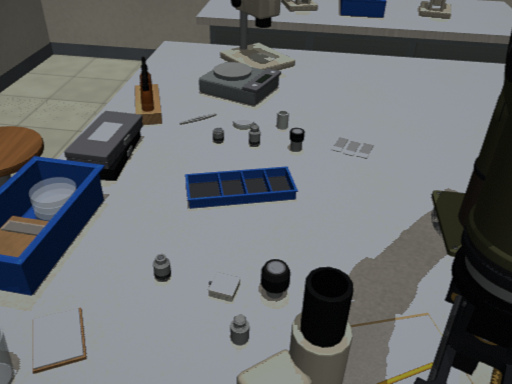

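The top view (800 wide) shows the tray at about (427,300). Left group: (275,252), (217,337), the stereo eyepiece (268,360) and the box. Right group: (538,247), (540,297), (600,328), (543,355) and the petri dish at (590,274). I'll zoom in to identify them and compute rough positions.

```bash
cat > h.py <<'E'
import numpy as np, cv2
from scipy.spatial.transform import Rotation as R
from plant import *
def ray(cp,u,v):
    K=cp['camera_matrix']; d=np.array([(u-K[0,2])/K[0,0],-(v-K[1,2])/K[1,1],-1.])
    return np.array(cp['eye']),R.from_quat(cp['orientation']).apply(d)
def onz(cp,u,v,z):
    e,d=ray(cp,u,v); return e+d*(z-e[2])/d[2]
def proj(cp,p):
    c=R.from_quat(cp['orientation']).inv().apply(np.array(p)-cp['eye']); K=cp['camera_matrix']
    return np.array([K[0,0]*c[0]/-c[2]+K[0,2],K[1,1]*-c[1]/-c[2]+K[1,2]])
E
python3 - <<'E'
from h import *
cp=camera_params('top')
for n,u,v in [('L1',275,252),('L2',217,337),('stereo',268,360),('R1',538,247),('R2',540,297),('R3',600,328),('R4',543,355),('petri',590,274)]:
    p=onz(cp,u*.64,v*.64,.045); print(n,p.round(3), proj(camera_params('side'),[p[0],p[1],.02]).round())
for u,v in [(381,247),(429,233),(471,350),(424,366)]: print(onz(cp,u*.64,v*.64,.025).round(3))
t=cv2.imread('pics/top0.png');s=cv2.imread('pics/side0.png')
def c(im,x,y,w,h): return cv2.resize(im[y:y+h,x:x+w],(400,300),interpolation=cv2.INTER_CUBIC)
o=np.vstack([np.hstack([c(s,190,90,140,105),c(s,140,240,160,120)]),np.hstack([c(t,320,145,100,75+15)[:,:],c(t,120,150,120,90)])])
cv2.imwrite('pics/z.png',np.clip(o*1.5,0,255).astype('uint8'))
E
```

```text
L1 [0.615 0.238 0.045] [165. 266.]
L2 [0.461 0.34  0.045] [241. 323.]
stereo [0.418 0.248 0.045] [275. 284.]
R1 [ 0.614 -0.245  0.045] [220. 135.]
R2 [ 0.521 -0.244  0.045] [255. 138.]
R3 [ 0.463 -0.35   0.045] [282. 121.]
R4 [ 0.416 -0.244  0.045] [296. 142.]
petri [ 0.562 -0.338  0.045] [245. 120.]
[0.624 0.044 0.025]
[ 0.65  -0.046  0.025]
[ 0.429 -0.118  0.025]
[ 0.402 -0.031  0.025]
```

View pics/z.png

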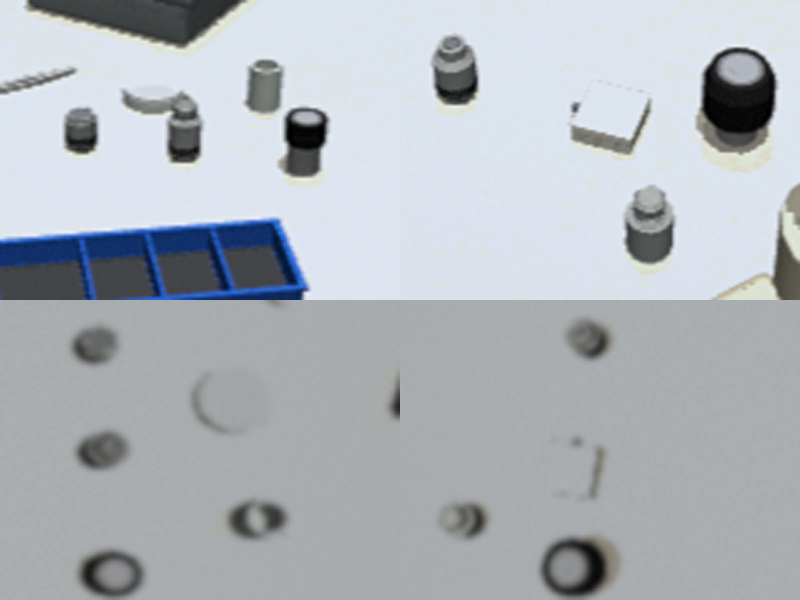

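R1 is the short objective, R2 the long one, R3 the adapter tube and R4 the slim eyepiece. L1 is the mid objective (black ring) and L2 the balance weight. The tray is 233 mm long as measured, with its axis at about 18.4° and the wide compartment at the far (+x) end. I'll twist by +41.3° so the jaws line up with tray y, and start with the eyepiece.

Request:
carry_out([
  [0.03, -0.05, 0],
  [0.03, -0.05, 0],
  [0.03, -0.05, 0],
  [0.03, -0.05, 0],
  [0.03, -0.05, 0],
  [0.03, -0.05, 0],
  [0.03, -0.05, 0],
  [0.03, -0.05, 0],
], twist=[5.2, 5.2, 5.2, 5.2, 5.2, 5.2, 5.2, 5.2], grip=0.07, newtons=15)

```text
clock: 1.1
tool_pos: [0.4839, 0.1739, 0.2386]
eef_rot: [-0.411, -0.575, 0.575, 0.411]
contact_force: [1.7, 1.3, -0.4]
opening: 0.798
```

Request:
carry_out([
  [0.0, -0.05, 0],
  [0.0, -0.05, 0],
  [0.0, -0.05, 0],
  [0, -0.05, 0],
  [0, -0.03, 0],
  [0, 0, 0],
], twist=[0, 0, 0, 0, 0, 0])

```text
clock: 1.85
tool_pos: [0.4827, -0.0571, 0.2383]
eef_rot: [-0.414, -0.573, 0.574, 0.414]
contact_force: [-0.1, 1.1, 0.3]
opening: 0.79
```

```bash
python3 - <<'E'
from h import *
s=get_state();cp=camera_params('wrist'); im=snapshot('wrist')
cv2.imwrite('pics/w1.png',im[:,:,::-1]);np.save('pics/w1.npy',cp,allow_pickle=True)
print(s['clock'],s['tool_pos'],R.from_quat(s['eef_rot']).as_matrix().round(3),cp)
E
```

```text
1.85 [ 0.48267041 -0.05712347  0.23825529] [[-0.315 -0.001 -0.949]
 [ 0.949 -0.001 -0.315]
 [-0.001 -1.     0.002]] {'camera_matrix': array([[287.83782744,   0.        , 254.57901101],
       [  0.        , 287.83782744, 188.5832091 ],
       [  0.        ,   0.        ,   1.        ]]), 'eye': array([ 0.40602232, -0.08279367,  0.38422013]), 'orientation': array([-0.09319007, -0.12819607,  0.8008227 ,  0.57755033])}
```

View pics/w1.png

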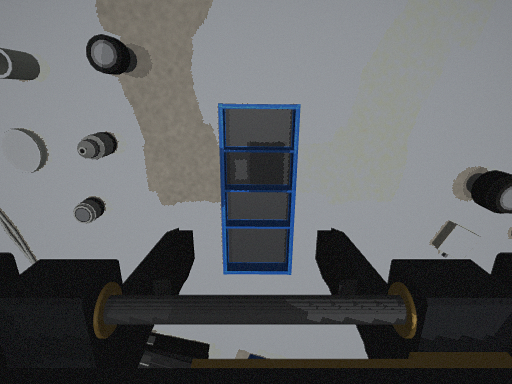

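The wrist view shows the tray with corners at about (219,104), (299,104), (291,273), (225,273) and dividers at rows 150, 190 and 228. The eyepiece top is at (103,54), the long tip at (82,151) and the short at (88,210). Now to measure them.

```bash
python3 - <<'E'
from h import *
cp=np.load('pics/w1.npy',allow_pickle=True).item(); im=cv2.imread('pics/w1.png').astype(int)
m=((im[:,:,0]-im[:,:,2]>50)).astype('uint8'); m[300:]=0
n,l,st,_=cv2.connectedComponentsWithStats(m); k=1+np.argmax(st[1:,4]); M=(l==k).astype('uint8')
c=max(cv2.findContours(M,0,2)[0],key=cv2.contourArea)
q=cv2.approxPolyDP(c,6,True)[:,0]; print(q.tolist())
P=np.array([onz(cp,u+.0,v,.025)[:2] for u,v in q]); print(P.round(4)); 
w=np.array([onz(cp,u,v,.025)[:2]for u,v in c[:,0]],dtype=np.float32); rc=cv2.minAreaRect(w*1000); print(rc)
a=np.arctan2(.315,.949); u=np.array([np.cos(a),np.sin(a)]); ctr=np.array(rc[0])/1000
# dividers along col 240 & 280
for col in (235,260,285):
    rows=np.where(M[:,col])[0]; g=np.split(rows,np.where(np.diff(rows)>1)[0]+1)
    print(col,[(x[0],x[-1],round(float((onz(cp,col,x[0],.025)[:2]-ctr)@u)*1000,1),round(float((onz(cp,col,x[-1],.025)[:2]-ctr)@u)*1000,1)) for x in g])
for n,uu,v,z in [('eye top',103,54,.052),('long tip',82,151,.06),('short',86,211,.034)]: print(n,onz(cp,uu,v,z).round(4))
o=im[30:230,60:140].astype('uint8'); cv2.imwrite('pics/w1c.png',cv2.resize(o,None,fx=3,fy=3,interpolation=cv2.INTER_CUBIC))
E
```

```text
[[218, 103], [223, 273], [290, 274], [300, 104]]
[[ 0.43   -0.1214]
 [ 0.6557 -0.0486]
 [ 0.6265  0.0444]
 [ 0.4001 -0.0279]]
((528.4912719726562, -38.131690979003906), (238.88340759277344, 99.21739196777344), 17.96942138671875)
235 [(np.int64(104), np.int64(108), -118.6, -114.0), (np.int64(146), np.int64(146), -68.1, -68.1), (np.int64(150), np.int64(151), -63.0, -61.8), (np.int64(190), np.int64(191), -9.9, -8.6), (np.int64(219), np.int64(219), 31.7, 31.7), (np.int64(226), np.int64(228), 42.2, 45.2), (np.int64(262), np.int64(263), 99.0, 100.6), (np.int64(271), np.int64(273), 114.0, 117.4)]
260 [(np.int64(104), np.int64(108), -118.6, -114.0), (np.int64(150), np.int64(151), -63.1, -61.8), (np.int64(190), np.int64(191), -10.0, -8.6), (np.int64(226), np.int64(228), 42.1, 45.2), (np.int64(271), np.int64(274), 114.0, 119.0)]
285 [(np.int64(104), np.int64(108), -118.6, -114.0), (np.int64(150), np.int64(152), -63.1, -60.5), (np.int64(190), np.int64(191), -10.0, -8.6), (np.int64(226), np.int64(228), 42.1, 45.1), (np.int64(271), np.int64(274), 113.9, 119.0)]
eye top [ 0.4188 -0.2473  0.052 ]
long tip [ 0.5268 -0.25    0.06  ]
short [ 0.6152 -0.2474  0.034 ]
```

View pics/w1c.png

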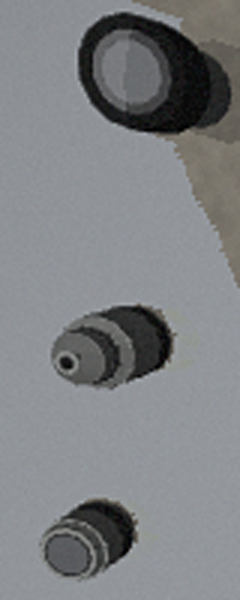

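The dividers at −62, −9 and +44 mm confirm the wide compartment is at +u (far x). The tray centre is (0.527,−0.038) at 18°. Next, above the eyepiece.

Request:
carry_out([
  [-0.016, -0.047, 0],
  [-0.016, -0.047, 0],
  [-0.016, -0.047, -0.03],
  [-0.016, -0.049, -0.04],
  [0, 0, -0.04],
  [0, 0, 0],
], twist=[0, 0, 0, 0, 0, 0])

```text
clock: 2.65
tool_pos: [0.4191, -0.24, 0.1287]
eef_rot: [0.41, 0.575, -0.575, -0.413]
contact_force: [0.4, 1.0, -0.5]
opening: 0.791
```

```bash
cat > look.py <<'E'
import sys
from h import *
n=sys.argv[1]; s=get_state();cp=camera_params('wrist'); im=snapshot('wrist')
cv2.imwrite(f'pics/{n}.png',im[:,:,::-1]);np.save(f'pics/{n}.npy',cp,allow_pickle=True)
print(s['clock'],s['tool_pos'],s['opening'],s['contact_force'])
E
python3 look.py w2; python3 - <<'E'
from h import *
cp=np.load('pics/w1.npy',allow_pickle=True).item()
for a in [(103.3,52.7,.052),(82.3,150.7,.06),(82.7,214.3,.034)]: print(onz(cp,*a).round(4))
E
```

```text
2.65 [ 0.41911718 -0.24004169  0.12867853] 0.7910145060502032 [ 0.44738203  1.00664445 -0.45768348]
[ 0.4175 -0.2472  0.052 ]
[ 0.5264 -0.2497  0.06  ]
[ 0.6213 -0.2509  0.034 ]
```

View pics/w2.png

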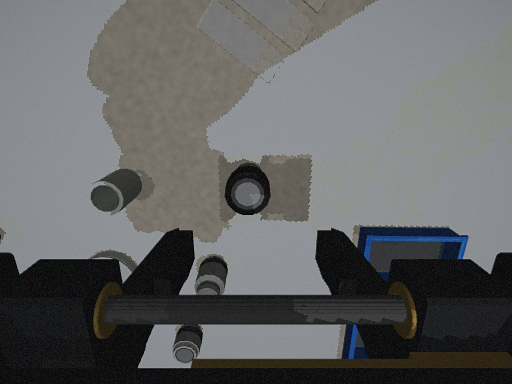

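The eyepiece is centred between the fingers, its lens at about (248,193), and the TCP is at y=−0.240. I'll measure the lens centroid and the outline of the black head.

```bash
python3 - <<'E'
from h import *
cp=np.load('pics/w2.npy',allow_pickle=True).item(); g=cv2.imread('pics/w2.png',0)
m=np.zeros_like(g); m[160:220,222:275]=(g[160:220,222:275]<60); c=max(cv2.findContours(m,0,2)[0],key=cv2.contourArea)
print(cv2.boundingRect(c))
lens=np.zeros_like(g); cv2.drawContours(lens,[c],-1,1,-1); lens&=(g>60).astype('uint8')
ys,xs=np.where(cv2.morphologyEx(lens,cv2.MORPH_OPEN,np.ones((3,3)))); print(xs.mean(),ys.mean(),len(xs)); print(onz(cp,xs.mean(),ys.mean(),.052), get_state()['tool_pos'])
# width of head at lens row
x,y,w,h=cv2.boundingRect(c); print(onz(cp,x,ys.mean(),.052),onz(cp,x+w,ys.mean(),.052))
E
```

```text
(224, 163, 47, 52)
248.38858195211787 194.52117863720073 543
[ 0.41843014 -0.24569139  0.052     ] [ 0.42049896 -0.24002142  0.13021306]
[ 0.42486173 -0.2646148   0.052     ] [ 0.41246325 -0.22813528  0.052     ]
```

Request:
carry_out([
  [-0.002, -0.006, -0.03],
  [0, 0, -0.03],
  [0, 0, -0.028],
  [0, 0, -0.01],
  [0, 0, -0.01],
  [0, 0, 0],
], twist=[0, 0, 0, 0, 0, 0])

```text
clock: 3.45
tool_pos: [0.4185, -0.248, 0.0228]
eef_rot: [0.412, 0.575, -0.575, -0.412]
contact_force: [0.6, -0.1, -0.0]
opening: 0.795
```

Request:
carry_out([
  [0, 0, 0],
  [0, 0, 0],
  [0, 0, 0],
  [0, 0, 0],
  [0, 0, 0],
  [0, 0, 0],
], twist=[0, 0, 0, 0, 0, 0], grip=0.025, newtons=15)

```text
clock: 4.2
tool_pos: [0.418, -0.2482, 0.0226]
eef_rot: [0.412, 0.575, -0.575, -0.412]
contact_force: [0.5, 0.9, 3.4]
opening: 0.417
```

Request:
carry_out([
  [0, 0, 0.01],
  [0, 0, 0.03],
  [0, 0, 0.03],
  [0, 0, 0.02],
  [0.02, 0.025, 0],
  [0.03, 0.04, 0],
  [0.03, 0.04, 0],
  [0.03, 0.04, 0],
], twist=[0, 0, 0, 0, 0, 0, 0, 0])

```text
clock: 5.2
tool_pos: [0.5285, -0.1021, 0.1129]
eef_rot: [-0.412, -0.574, 0.575, 0.412]
contact_force: [0.8, -0.3, -0.4]
opening: 0.414
```

Request:
carry_out([
  [0.03, 0.04, 0],
  [0.03, 0.03, 0],
  [0.015, 0.02, 0],
  [0, 0, 0],
  [0, 0, 0],
], twist=[0, 0, 0, 0, 0])

```text
clock: 5.82
tool_pos: [0.6016, -0.0151, 0.1123]
eef_rot: [-0.412, -0.573, 0.575, 0.413]
contact_force: [0.3, -1.0, -1.0]
opening: 0.411
```

```bash
python3 look.py w3
```

```text
5.825 [ 0.60157025 -0.01506904  0.11229625] 0.4109641925480169 [ 0.29875457 -0.97232864 -1.0405704 ]
```

View pics/w3.png

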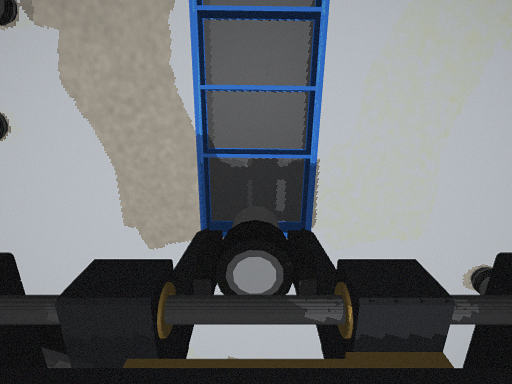

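The eyepiece is held upright, with tray dividers at rows 8, 88 and 156 and the far wall at about 228. A quick check of where those put the tray relative to the tool.

```bash
python3 - <<'E'
from h import *
cp=np.load('pics/w3.npy',allow_pickle=True).item(); s=get_state()['tool_pos']
a=np.radians(18); u=np.array([np.cos(a),np.sin(a)]); n=np.array([-u[1],u[0]]); c=np.array([.527,-.038])
for v in (8,88,156): p=onz(cp,260,v,.025)[:2]; print(v,((p-c)@u*1000).round(1))
for uu,v in((200,120),(319,120),(190,3),(329,3)): p=onz(cp,uu,v,.025)[:2]; print(uu,v,((p-c)@n*1000).round(1))
print('tool',(s[:2]-c)@u,(s[:2]-c)@n,s)
E
```

```text
8 -60.5
88 -7.1
156 45.7
200 120 -45.6
319 120 48.5
190 3 -48.8
329 3 49.1
tool 0.07790098371647196 -0.0015903423836567461 [ 0.60157968 -0.01543978  0.11229582]
```

Everything agrees within 2 mm. Lowering gently.

Request:
carry_out([
  [0.002, 0.003, -0.02],
  [0, 0, -0.03],
  [0, 0, -0.02],
  [0, 0, -0.008],
  [0, 0, -0.004],
  [0, 0, -0.002],
  [0, 0, -0.001],
  [0, 0, 0],
], twist=[0, 0, 0, 0, 0, 0, 0, 0])

```text
clock: 6.88
tool_pos: [0.6052, -0.0102, 0.0278]
eef_rot: [0.412, 0.575, -0.574, -0.412]
contact_force: [0.1, 0.1, -1.1]
opening: 0.413
```

Request:
carry_out([
  [-0.001, -0.002, -0.001],
  [0, 0, -0.001],
  [0, 0, 0],
  [0, 0, 0],
], twist=[0, 0, 0, 0])

```text
clock: 7.38
tool_pos: [0.604, -0.0126, 0.0256]
eef_rot: [-0.412, -0.574, 0.575, 0.412]
contact_force: [-1.2, -0.9, 2.5]
opening: 0.411
```

Request:
carry_out([
  [0, 0, 0],
  [0, 0, 0],
  [0, 0, 0],
  [0, 0, 0.01],
  [0, 0, 0.03],
  [0, 0, 0.04],
  [0, 0, 0.04],
], twist=[0, 0, 0, 0, 0, 0, 0], grip=0.047)

```text
clock: 8.25
tool_pos: [0.6038, -0.0121, 0.1472]
eef_rot: [0.412, 0.575, -0.575, -0.412]
contact_force: [0.6, -0.1, 0.7]
opening: 0.532
```

Request:
carry_out([
  [0.003, -0.04, 0],
  [0.003, -0.05, 0],
  [0.003, -0.05, 0],
  [0.003, -0.05, 0],
  [0, -0.044, 0],
  [0, 0, 0],
  [0, 0, 0],
], twist=[0, 0, 0, 0, 0, 0, 0], grip=0.065)

```text
clock: 9.12
tool_pos: [0.616, -0.2452, 0.1459]
eef_rot: [0.412, 0.575, -0.574, -0.412]
contact_force: [0.1, 0.8, 0.3]
opening: 0.739
```

```bash
python3 look.py w4
```

```text
9.125 [ 0.61602642 -0.24516614  0.14585216] 0.739280274658274 [0.1182154  0.80730498 0.26898044]
```

View pics/w4.png

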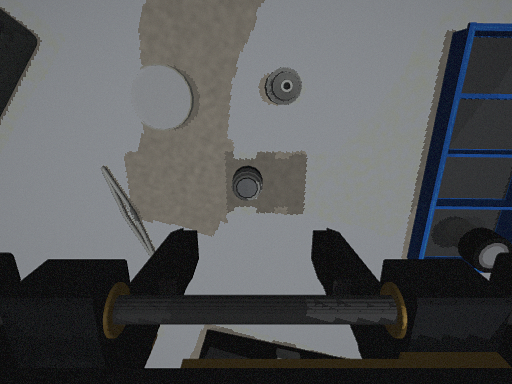

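The eyepiece stands in the wide compartment at (490,255). The short objective's top is at (247,187) and the long one's tip at (287,86).

```bash
python3 - <<'E'
from h import *
cp=np.load('pics/w4.npy',allow_pickle=True).item()
print('short',onz(cp,247,187,.034),'long',onz(cp,287,86,.06),get_state()['tool_pos'])
im=cv2.imread('pics/w4.png'); o=cv2.resize(im[60:210,220:320],None,fx=4,fy=4,interpolation=cv2.INTER_CUBIC)
cv2.imwrite('pics/w4c.png',o)
E
```

```text
short [ 0.62104962 -0.25131396  0.034     ] long [ 0.52656699 -0.24988655  0.06      ] [ 0.61626609 -0.24422686  0.14590631]
```

View pics/w4c.png

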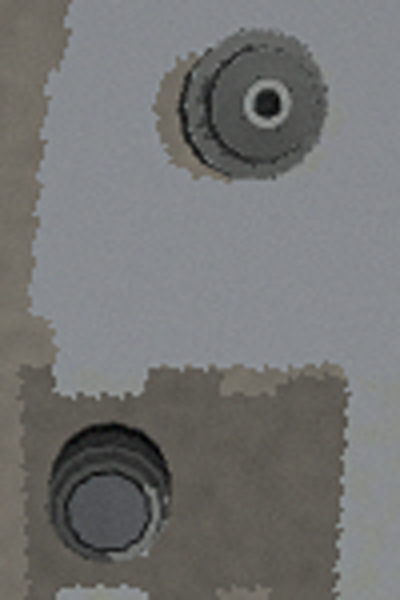

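Request:
carry_out([
  [0.005, -0.007, -0.03],
  [0, 0, -0.04],
  [0, 0, -0.03],
  [0, 0, -0.02],
  [0, 0, -0.012],
  [0, 0, -0.008],
  [0, 0, 0],
  [0, 0, 0],
], twist=[0, 0, 0, 0, 0, 0, 0, 0])

```text
clock: 10.18
tool_pos: [0.6215, -0.2534, 0.0063]
eef_rot: [0.413, 0.575, -0.574, -0.412]
contact_force: [-0.2, -0.2, 0.0]
opening: 0.737
```

Request:
carry_out([
  [0, 0.001, -0.001],
  [0, 0, 0],
  [0, 0, 0],
  [0, 0, 0],
  [0, 0, 0],
  [0, 0, 0],
  [0, 0, 0],
], twist=[0, 0, 0, 0, 0, 0, 0], grip=0.02)

```text
clock: 11.05
tool_pos: [0.6209, -0.2522, 0.0045]
eef_rot: [0.412, 0.575, -0.575, -0.412]
contact_force: [0.1, 0.5, 0.6]
opening: 0.327
```

Request:
carry_out([
  [0, 0, 0.01],
  [0, 0, 0.03],
  [0, 0, 0.04],
  [0, 0, 0.02],
  [-0.016, 0.045, 0],
  [-0.016, 0.045, 0],
  [-0.016, 0.045, 0],
  [-0.014, 0.045, 0],
], twist=[0, 0, 0, 0, 0, 0, 0, 0])

```text
clock: 12.05
tool_pos: [0.558, -0.0709, 0.1044]
eef_rot: [-0.412, -0.575, 0.575, 0.412]
contact_force: [0.4, 0.5, -0.5]
opening: 0.323
```

Request:
carry_out([
  [-0.014, 0.04, 0],
  [0, 0, 0],
  [0, 0, 0],
], twist=[0, 0, 0])

```text
clock: 12.42
tool_pos: [0.5451, -0.0331, 0.1044]
eef_rot: [-0.412, -0.574, 0.575, 0.412]
contact_force: [0.1, 0.3, -0.9]
opening: 0.322
```

Request:
carry_out([
  [0, 0, -0.03],
  [0, 0, -0.03],
  [0, 0, -0.02],
  [0, 0, -0.008],
  [0, 0, -0.005],
  [0, 0, -0.001],
  [0, 0, 0],
  [0, 0, 0],
], twist=[0, 0, 0, 0, 0, 0, 0, 0])

```text
clock: 13.42
tool_pos: [0.5453, -0.0322, 0.0109]
eef_rot: [0.412, 0.575, -0.574, -0.412]
contact_force: [-0.3, 0.5, -0.6]
opening: 0.328
```

Request:
carry_out([
  [0, 0, -0.001],
  [0, 0, -0.001],
  [0, 0, -0.001],
  [0, 0, 0],
  [0, 0, 0],
], twist=[0, 0, 0, 0, 0])

```text
clock: 14.05
tool_pos: [0.5449, -0.0322, 0.0074]
eef_rot: [0.412, 0.575, -0.575, -0.412]
contact_force: [0.2, -0.0, -0.5]
opening: 0.326
```

Request:
carry_out([
  [0, 0, -0.0005],
  [0, 0, -0.0005],
  [0, 0, 0],
], twist=[0, 0, 0])

```text
clock: 14.42
tool_pos: [0.545, -0.0321, 0.0073]
eef_rot: [0.412, 0.575, -0.575, -0.412]
contact_force: [-3.2, 0.5, 8.5]
opening: 0.324
```

Contact felt. Releasing, then on to the mid objective at about (0.615,0.238), swinging out on the left side.

Request:
carry_out([
  [0, 0, 0],
  [0, 0, 0],
  [0, 0, 0],
  [0, 0, 0.01],
  [0, 0, 0.03],
  [0, 0, 0.05],
  [0, 0, 0.05],
], twist=[0, 0, 0, 0, 0, 0, 0], grip=0.041)

```text
clock: 15.3
tool_pos: [0.5446, -0.0323, 0.1483]
eef_rot: [-0.412, -0.575, 0.575, 0.412]
contact_force: [1.3, 0.7, 0.2]
opening: 0.464
```

Request:
carry_out([
  [0.014, 0.054, 0],
  [0.014, 0.054, 0],
  [0.014, 0.054, 0],
  [0.014, 0.054, 0],
  [0.014, 0.054, 0],
  [0, 0, 0],
  [0, 0, 0],
], twist=[0, 0, 0, 0, 0, 0, 0], grip=0.065)

```text
clock: 16.18
tool_pos: [0.6146, 0.2369, 0.1465]
eef_rot: [-0.412, -0.574, 0.575, 0.412]
contact_force: [0.2, -0.0, -0.0]
opening: 0.741
```

```bash
python3 look.py w5
```

```text
16.175 [0.61462914 0.23687082 0.1465076 ] 0.7410882567666331 [ 0.22977153 -0.02745188 -0.02791523]
```

View pics/w5.png

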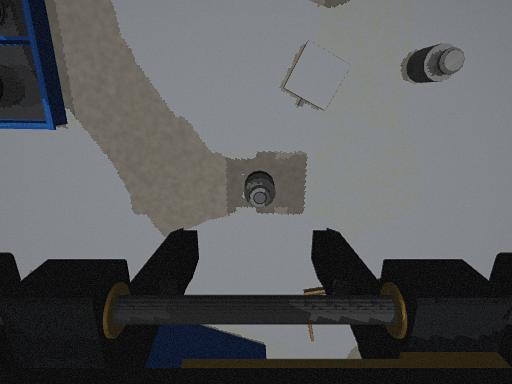

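The mid objective's flat nose top is at (260,198). The balance weight is at (450,60).

```bash
python3 - <<'E'
from h import *
cp=np.load('pics/w5.npy',allow_pickle=True).item()
print(onz(cp,260,198,.047),onz(cp,260,188,.02),get_state()['tool_pos'])
g=cv2.imread('pics/w5.png',0); print(g[170:212:2,240:284:2])
E
```

```text
[0.62182318 0.24395091 0.047     ] [0.62102552 0.24413914 0.02      ] [0.61483526 0.2357446  0.14646833]
[[ 88  88  89  89  89  94  91  89  96  71  67 101  89  90  94  91  89  89
   87  84  82  89]
 [ 89  89  91  91  91  92  56  18  18   9  11   4  27  43  92  88  92  90
   88  87  86  87]
 [ 92 140  91  90  97  21  11  40  42  37  40  36  33  19  24  96  90  90
   87  87  84  84]
 [ 95  91  85  87  22  30  40  36  37  37  38  41  36  44  26  15  88  89
   89  86  87  89]
 [ 93  92  90  70  33  38  37  35  36  44  61  47  38  41  39  30  44  87
   88  86  91  92]
 [ 91  93  93  13  35  33  58  62  60  58  61  52  58  55  43  37  25  93
   87  87  88  90]
 [ 90  90  98  35  31  55  56  89  58  58  89  57  56  60  58  38  36  92
   92  90  93  87]
 [ 91  91  73  30  81  82  79  84  88  99  98  59  54  59  56  58  47  51
   94  93  91  90]
 [ 89  91  81  55  82  83  84  58  42  46  37  39  36  62  54  55  56  60
   91  92  88  86]
 [ 84  90  59  52  80  62  40  39  68  96 104  85  45  36  60  49  53  31
   94  93  92  89]
 [ 87  88  73  53  53  54  28 109 112 112 109 108 116  56  36  52
[... 258 characters left out ...]
5  81  88  42  66  46  47  64
   88  92  89  93]
 [ 90  88  97  52  75  62 111  65  83  83  83  86  81  34  67  52  49  85
   88  91  87  93]
 [ 88  93  92  71  48 107 108  37  86  81  85  85  61  65  68  51  45  88
   89  90  89  90]
 [ 89  88  91  95  76  70 106 110  39  84  89  60  56  63  62  48  90  91
   90  89  84  86]
 [ 87  89  91  87  88  82  77 107 102 103 104 104  65  60  54  92  92  89
   89  88  89  81]
 [ 85 135  87  85 135  81  86  82  98 111 102 106  90  91  95  89  92  91
   90  86  88  90]
 [138 136 135 135 138 135 138 138  88  83  85  86  92  92  90  92  88 108
  109 110 112 108]
 [134 135 138 136 137 139 135 134  90  84  80  87  88  87  92  92  85  87
  109 111 108 108]]
```

Request:
carry_out([
  [0.007, 0.008, -0.03],
  [0, 0, -0.04],
  [0, 0, -0.03],
  [0, 0, -0.02],
  [0, 0, -0.012],
  [0, 0, -0.007],
  [0, 0, 0],
  [0, 0, 0],
], twist=[0, 0, 0, 0, 0, 0, 0, 0])

```text
clock: 17.23
tool_pos: [0.6225, 0.2462, 0.0083]
eef_rot: [0.412, 0.575, -0.574, -0.412]
contact_force: [-0.6, 0.4, 0.6]
opening: 0.74
```

Request:
carry_out([
  [0, 0, 0],
  [0, 0, 0],
  [0, 0, 0],
  [0, 0, 0],
  [0, 0, 0],
  [0, 0, 0],
  [0, 0, 0],
], twist=[0, 0, 0, 0, 0, 0, 0], grip=0.02)

```text
clock: 18.1
tool_pos: [0.622, 0.2457, 0.0075]
eef_rot: [-0.412, -0.575, 0.575, 0.412]
contact_force: [-0.4, -0.3, 0.2]
opening: 0.329
```

Request:
carry_out([
  [0, 0, 0.01],
  [0, 0, 0.03],
  [0, 0, 0.04],
  [0, 0, 0.02],
  [-0.02, -0.045, 0],
  [-0.022, -0.05, 0],
  [-0.022, -0.05, 0],
  [-0.022, -0.05, 0],
], twist=[0, 0, 0, 0, 0, 0, 0, 0])

```text
clock: 19.1
tool_pos: [0.535, 0.0492, 0.1074]
eef_rot: [-0.412, -0.575, 0.575, 0.412]
contact_force: [0.4, -1.0, -1.1]
opening: 0.325
```

Request:
carry_out([
  [-0.022, -0.05, 0],
  [-0.02, -0.05, 0],
  [0, 0, 0],
  [0, 0, 0],
], twist=[0, 0, 0, 0])

```text
clock: 19.6
tool_pos: [0.4945, -0.0486, 0.1075]
eef_rot: [0.412, 0.575, -0.574, -0.412]
contact_force: [0.3, 0.2, -0.7]
opening: 0.325
```

```bash
python3 look.py w6
```

```text
19.6 [ 0.49445671 -0.04858299  0.10751079] 0.3246913004703995 [ 0.25790076  0.17598161 -0.69173328]
```

View pics/w6.png

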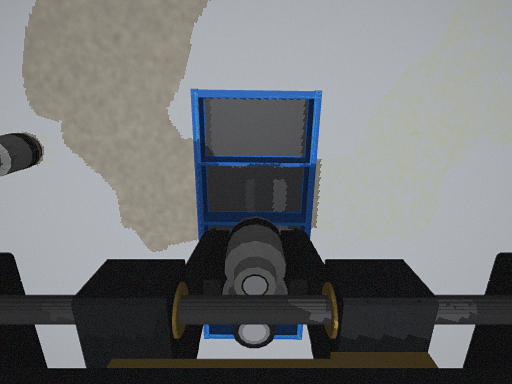

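The mid objective is held upright over its compartment, with the near wall at row 92 and the divider at 162. Position is on target, so I'm lowering it.

Request:
carry_out([
  [0, 0, -0.03],
  [0, 0, -0.03],
  [0, 0, -0.02],
  [0, 0, -0.008],
  [0, 0, -0.005],
  [0, 0, -0.001],
  [0, 0, 0],
  [0, 0, 0],
], twist=[0, 0, 0, 0, 0, 0, 0, 0])

```text
clock: 20.65
tool_pos: [0.4943, -0.0493, 0.0139]
eef_rot: [0.412, 0.575, -0.574, -0.412]
contact_force: [0.5, -0.2, -1.0]
opening: 0.324
```

Request:
carry_out([
  [0, 0, -0.001],
  [0, 0, -0.001],
  [0, 0, -0.0005],
  [0, 0, 0],
  [0, 0, 0],
], twist=[0, 0, 0, 0, 0])

```text
clock: 21.28
tool_pos: [0.4939, -0.0492, 0.0109]
eef_rot: [0.412, 0.575, -0.575, -0.412]
contact_force: [-0.5, 0.9, -0.8]
opening: 0.326
```

Request:
carry_out([
  [0, 0, -0.0005],
  [0, 0, -0.0005],
  [0, 0, 0],
], twist=[0, 0, 0])

```text
clock: 21.65
tool_pos: [0.494, -0.0492, 0.0104]
eef_rot: [0.412, 0.575, -0.575, -0.412]
contact_force: [-1.3, 0.9, 4.5]
opening: 0.321
```

Request:
carry_out([
  [0, 0, 0],
  [0, 0, 0],
  [0, 0, 0],
  [0, 0, 0.01],
  [0, 0, 0.03],
  [0, 0, 0.05],
  [0, 0, 0.05],
], twist=[0, 0, 0, 0, 0, 0, 0], grip=0.041)

```text
clock: 22.52
tool_pos: [0.4934, -0.0494, 0.1518]
eef_rot: [-0.412, -0.574, 0.575, 0.412]
contact_force: [-0.1, 0.5, 0.1]
opening: 0.465
```

Request:
carry_out([
  [0.008, -0.05, 0],
  [0.008, -0.05, 0],
  [0.008, -0.05, 0],
  [0.008, -0.05, 0],
  [0, 0, 0],
  [0, 0, 0],
], twist=[0, 0, 0, 0, 0, 0], grip=0.065)

```text
clock: 23.28
tool_pos: [0.5256, -0.2484, 0.1503]
eef_rot: [0.412, 0.575, -0.574, -0.412]
contact_force: [0.1, 0.1, 0.3]
opening: 0.74
```

```bash
python3 look.py w7
```

```text
23.275 [ 0.52558169 -0.24839032  0.15025719] 0.739615253312727 [0.14949394 0.10874513 0.29939468]
```

View pics/w7.png

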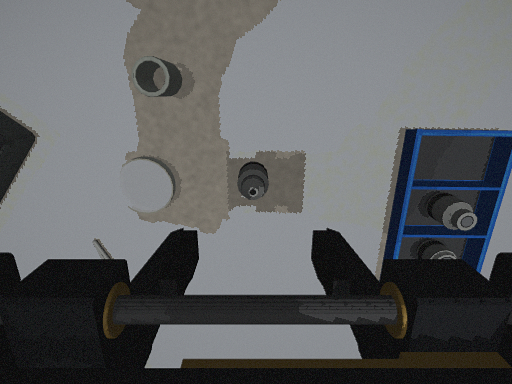

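The mid (455,212) and short (440,250) objectives stand upright in their compartments. The long one's tip at (254,191) is centred.

Request:
carry_out([
  [0.001, -0.001, -0.03],
  [0, 0, -0.04],
  [0, 0, -0.03],
  [0, 0, -0.02],
  [0, 0, -0.014],
  [0, 0, -0.007],
  [0, 0, 0],
  [0, 0, 0],
], twist=[0, 0, 0, 0, 0, 0, 0, 0])

```text
clock: 24.32
tool_pos: [0.5274, -0.2503, 0.0096]
eef_rot: [0.413, 0.575, -0.574, -0.412]
contact_force: [0.4, 0.5, 0.4]
opening: 0.737
```

Request:
carry_out([
  [0, 0, 0],
  [0, 0, 0],
  [0, 0, 0],
  [0, 0, 0],
  [0, 0, 0],
  [0, 0, 0],
  [0, 0, 0],
], twist=[0, 0, 0, 0, 0, 0, 0], grip=0.02)

```text
clock: 25.2
tool_pos: [0.5269, -0.2502, 0.009]
eef_rot: [-0.412, -0.575, 0.575, 0.412]
contact_force: [-1.3, -0.7, 1.7]
opening: 0.328
```

Request:
carry_out([
  [0, 0, 0.01],
  [0, 0, 0.03],
  [0, 0, 0.04],
  [0, 0, 0.02],
  [-0.02, 0.045, 0],
  [-0.021, 0.047, 0],
  [-0.021, 0.047, 0],
  [-0.021, 0.046, 0],
], twist=[0, 0, 0, 0, 0, 0, 0, 0])

```text
clock: 26.2
tool_pos: [0.4435, -0.0637, 0.1095]
eef_rot: [0.412, 0.575, -0.574, -0.412]
contact_force: [0.3, -0.5, -2.1]
opening: 0.324
```

Request:
carry_out([
  [0, 0, 0],
  [0, 0, -0.03],
  [0, 0, -0.03],
  [0, 0, -0.02],
  [0, 0, -0.008],
  [0, 0, -0.005],
  [0, 0, 0],
  [0, 0, 0],
], twist=[0, 0, 0, 0, 0, 0, 0, 0])

```text
clock: 27.2
tool_pos: [0.4462, -0.0661, 0.0175]
eef_rot: [-0.412, -0.574, 0.575, 0.413]
contact_force: [-0.4, -0.8, -1.8]
opening: 0.328
```

Request:
carry_out([
  [-0.002, 0.001, -0.002],
  [0, 0, -0.001],
  [0, 0, -0.001],
  [0, 0, -0.0005],
  [0, 0, 0],
  [0, 0, 0],
], twist=[0, 0, 0, 0, 0, 0])

```text
clock: 27.95
tool_pos: [0.4436, -0.0645, 0.0128]
eef_rot: [-0.411, -0.574, 0.575, 0.413]
contact_force: [-0.0, -0.5, -1.7]
opening: 0.324
```

Request:
carry_out([
  [0, 0, -0.0005],
  [0, 0, -0.0005],
  [0, 0, -0.0003],
  [0, 0, 0],
], twist=[0, 0, 0, 0])

```text
clock: 28.45
tool_pos: [0.4436, -0.0644, 0.0119]
eef_rot: [-0.411, -0.574, 0.575, 0.413]
contact_force: [-0.7, 0.1, 5.3]
opening: 0.327
```

Contact. Releasing, then backing off so both fixed cameras see the tray.

Request:
carry_out([
  [0, 0, 0],
  [0, 0, 0],
  [0, 0, 0],
  [0, 0, 0.01],
  [0, 0, 0.03],
  [0, 0, 0.06],
  [0, 0, 0.06],
  [0, 0, 0.05],
], twist=[0, 0, 0, 0, 0, 0, 0, 0], grip=0.041)

```text
clock: 29.45
tool_pos: [0.4441, -0.0649, 0.2147]
eef_rot: [-0.412, -0.574, 0.575, 0.413]
contact_force: [1.2, -0.8, -0.4]
opening: 0.47
```

Request:
carry_out([
  [0.01, 0.04, 0],
  [0.01, 0.05, 0],
  [0.01, 0.05, 0],
  [0.01, 0.05, 0],
  [0.01, 0.05, 0],
  [0, 0.04, 0],
  [0, 0, 0],
  [0, 0, 0],
], twist=[0, 0, 0, 0, 0, 0, 0, 0])

```text
clock: 30.45
tool_pos: [0.4942, 0.2138, 0.2122]
eef_rot: [-0.412, -0.573, 0.575, 0.413]
contact_force: [0.5, -0.4, 1.2]
opening: 0.464
```

```bash
python3 - <<'E'
from h import *
def c(im,x,y,w,h,s): return cv2.resize(im[y:y+h,x:x+w],s,interpolation=cv2.INTER_CUBIC)
t=snapshot('top')[:,:,::-1]; s=snapshot('side')[:,:,::-1]; w=snapshot('wrist')[:,:,::-1]
o=np.hstack([c(t,110,130,300,130,(800,347))]); o2=np.hstack([c(s,150,80,200,125,(400,250)),c(w,0,0,512,320,(400,250))])
cv2.imwrite('pics/f.png',np.clip(np.vstack([o,o2])*1.3,0,255).astype('uint8'))
print(get_state()['clock'],get_state()['tool_pos'])
E
```

```text
30.6 [0.49462819 0.21319952 0.21244131]
```

View pics/f.png

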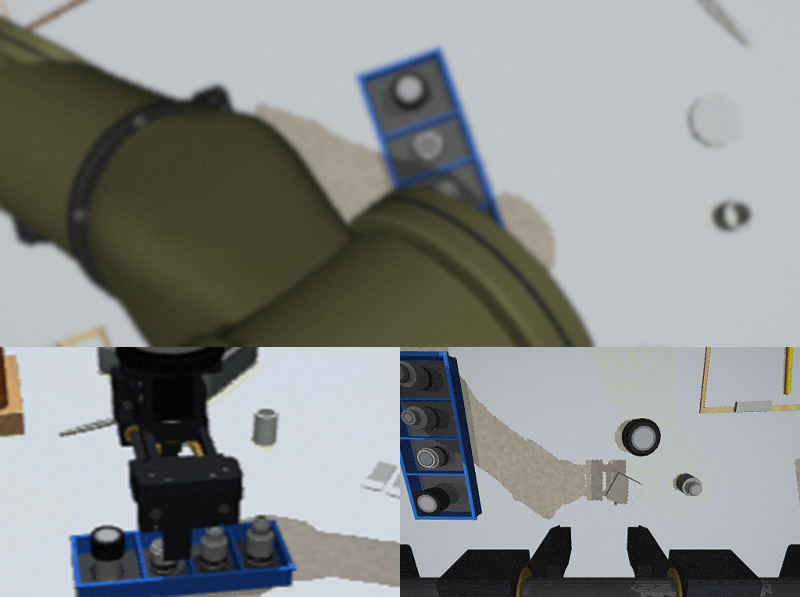

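All four pieces stand upright in order: eyepiece, short, mid, long. The adapter tube, petri dish, stereo eyepiece, cover-slip box and weight are where they were, and the gripper is clear.

```bash
python3 -c "
from plant import *
print(job.finish_job())"
```

```text
the job is handed in; nothing more can be done
None
```

The lens set is packed and the job is handed in, at about 31 s of the 106 s allowed. The slim eyepiece is in the wide compartment, with the short, mid and long objectives one to each narrow compartment in that order. Each piece was lowered until a light contact force showed (about 2.5 to 8.5 N) before I released it.

In the final side and wrist pictures all four pieces stand upright in the right order. The five items to leave are undisturbed by eye; I did not measure their positions again. The top view was partly blocked by the arm and showed only the eyepiece, the short objective and part of the mid one. Nothing in it disagreed with the other two views, and no check failed.

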